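# Preset the studio balance for a 5 kg batch of clay

## Task

Set the beam balance ready to weigh out exactly 5 kg of clay: push the small brass poise on the front beam all the way home against its zero stop, and push the big steel poise along the rear beam until it drops into the 5 kg notch, the one at the middle red line. Push the poises along with a fingertip, never lifting the big one off its beam, and leave the pots and tools around the balance where they are.

Things in the scene. Friction and masses are not known exactly. Their poses are not given: they have to be found in the camera images.
- balance: Green beam balance, fixed on the table, base 580 x 150 mm. Origin on the table under the start (zero) of the beams; x points away from its front, y along the beams towards the pan, z up. Two level parallel beams run along y from +58 to -282 mm: rear, notched, at x = +35 mm; front, smooth, at x = -35 mm. The pan is empty, so the beams lie on their rest and do not move.
- pan (a point): Middle of the round empty aluminium pan's rim plane, 174 mm above the table; the pan is 224 mm across and stands at balance y = +190 mm.
- beam_end (a point): Top of the green post at the beams' far end, 170 mm above the table, at balance y = -310 mm. Between here and the pan nothing on the balance rises above 156 mm but the two poises and the front beam's zero stop.
- kilo_travel (a joint): Place of the big poise along the rear beam, m: its middle is at balance y = -(value). Eleven notches, 26 mm apart: 0 kg at 0, 1 kg at 0.026 ... 5 kg at 0.130 ... 10 kg at 0.260. Red lines mark 0, 5 and 10 kg, thin black lines the rest. It starts below 4 kg, in a notch or, rarely, balanced on a tooth. Rounded teeth, crests half-way between the notches.
- kilo_lift (a joint): Height in m of the big poise above its seat in a notch: 0 in a notch, 0.0028 on a tooth's crest; more only if it is lifted off the beam. It rides on a roller: pushing it out of a notch takes some 3 to 8 N, less and less up to the crest; a few mm past the crest it runs forward by itself, drops into the next notch and stays, and the push dips suddenly.
- kilo_poise_top (a point): Middle of the top of the big poise, 200 mm above the table in a notch. Dark steel block, about 0.6 kg: 36 mm along the beam, 44 mm across, 157 to 200 mm above the table, flat end faces to push on, a white line across its top at its middle; 5 mm cheeks hang beside the beam down to 124 mm. Teeth under it rise to 156 mm.
- five_mark (a point): Middle of the red line of the 5 kg notch on the rear beam's white graduated top, 148 mm above the table; the middle one of that beam's three red lines.
- gram_poise (a joint): Place of the small poise along the front beam, m: its middle is at balance y = -(value). 0 = zero grams, hard against the zero stop (a small block 162 mm high at y = +12 to +20 mm); largest 0.260. It slides stiffly (about 1 N), has no notches, stays where it is left and cannot come off.
- gram_poise_top (a point): Middle of the top of the small poise, 186 mm above the table. Brass block 24 mm along the beam, 28 mm across, 152 to 186 mm above the table, flat end faces, a black line across its top at its middle. The front beam's white top lies at 148 mm.
- clay_beaker: Bystander: grey unfired clay beaker, 85 mm tall, 76 mm across, in front of the balance's beams; leave it alone. Origin at the middle of its underside.
- white_cup: Bystander: white glazed cup, 70 mm tall, 74 mm across, behind the beams; leave it alone. Origin at the middle of its underside.
- oxide_jar: Bystander: amber jar with a white cap, 75 mm tall, 56 mm across, behind the beams; leave it alone. Origin at the middle of its underside.
- wood_spatula: Bystander: wooden spatula, 200 mm long, lying flat, in front of the beams; leave it alone. Origin at the middle of its underside.
- wash_bowl: Bystander: pale blue wash bowl, 75 mm tall, 220 mm across, at the robot's right, far off; leave it alone. Origin at the middle of its underside.
- wood_rib: Bystander: wooden throwing rib, 155 x 55 x 6 mm, lying flat, at the robot's left, near; leave it alone. Origin at the middle of its underside.

How it is judged:
By the outcome, as a careful person would: the job done as asked, in the order asked, and still so for the second after the job is handed in, with the robot touching nothing.
It also fails if it takes over 54 s, if anything falls off the work surface, if the arm or the gripper's body presses on something with over 40 N, if the wrist force passes 120 N, or if a joint passes its speed limit or range.

## Robot

A 6-joint arm with a two-finger parallel gripper is mounted at the origin on the work surface. World frame = base frame: x ahead of the robot, y to its left, z up, the work surface at z = 0. Lengths are in m, angles in rad, forces in N, time in s.
With the tool pointing down it reaches from about 0.225 to 0.725 m from the base axis. Payload 3.1 kg.
Tool frame: the origin (TCP) lies midway between the tips of the shut fingers; the grasp point (between the pads) lies arm.grip_depth behind it (arm.grip_depth is the distance from the TCP to the grasp point, in m); z points along the fingers, y is the direction in which the jaws open and shut (so a half turn about z gives the same grasp; the last joint's range is limited). The gripper opens to 85 mm and grips with 20 to 120 N. Pads are 22 mm wide; open, the fingers measure 114 mm over their backs; the gripper's body (76 mm by 85 mm) begins 54 mm behind the grasp point. The pads swing forward as they close: fully open they stand 13 mm farther back than shut.
Start: joints at [1.013, 0.048, 0.099, 1.622, 0, 1.443], TCP at [0.219, 0.477, 0.231] pointing down, gripper open.
Joint ranges: [-2.91, 2.91], [-0.99, 1.94], [-1.21, 1.42], [-2.12, 2.29], [-1.49, 1.47], [-3.14, 3.14]. Speed limits (rad/s): [2.79, 2.79, 3.14, 3.14, 3.14, 3.14].

## Interface

Orientations are given as a rotation vector (axis times angle).
In Python, from cell import get_obs, viewer, ticket, spotter, arm gives the robot as it stands. The module is installed in compiled form; this text tells all that it offers.
- The arm moves only by the tool drive_tool, never from a script. Its argument "increments" is a list of rows, each an object of numbers: "x", "y", "z": the shift along the world's x, y, z in cm; "rx", "ry", "rz": the turn, a rotation vector about the world's x, y, z in rad; "grip": the gripper command: -1 is fully open, 1 is shut, values between are in proportion. A call has exactly 8 rows; each row is the pose to reach, as a shift and turn from the pose commanded when the call began; what a row does not reach only later rows make up. A row lasts 1/8 s, in which the tool goes at most 62.5 mm and 10.7 degrees, less where a joint would pass 70% of its speed; a pose out of reach is approached as far as the arm can. A call with a gripper value outside its range is refused whole. The fingers move at their own pace and stop on an object; "force" is the grip in N (left out, the last holds). Time passes only in rows, so rows that repeat a pose let the fingers close, or fill a call up. It gives the time, the measured TCP pose, the force and the opening at its end, in the units of the state.
- get_obs(): the state, without advancing time (a new reading comes with each control period).
- viewer.get_image(name): name is "scene" or "top" or "wrist"; returns the picture (384x512x3 uint8, red, green, blue); there is no depth.
- viewer.camera_model(name): a dict with "K" (3x3 intrinsics, pixels), "extrinsics" (4x4, takes a point from camera to world coordinates). Camera axes: x right, y down, z forward; pixel columns grow to the right and rows downward; lengths in m; the calibration is good to about 2 mm. A picture is of the moment at which its call begins: read the wrist's pose just before it. camera_model takes no time and is no camera call; for the wrist camera it gives the pose at the moment of the call.
- ticket.finish_job(): hands the job in, once; it reports no verdict.
Trained networks look in the newest picture that a camera, given by its name, has taken for a name from the list of things; names that differ only in an ending like _2 or _b are one class to them, and where a whole thing is asked for, a point or a joint stands for the part that bears it (a point fixed in the world has none). Each returns a list of dicts, best first, with "confidence" (0 to 1); they miss things now and then, are a little off and sometimes report something else, mostly with a low value. They report only what shows in the picture. A call takes as long as a camera call.
- spotter.regions_of(camera, label): "pixels" (384x512 bool, what is visible of it) and "uv" ([column, row] in pixels, amid what is visible of it).
The state is a dict: "time": time; "joint_positions": joint angles; "qd": joint speeds; "tau": joint torques, N m; "eef_pos": TCP position; "tool_rot": TCP orientation; "contact_force": force on the tool from outside, world axes, zero at the start; "ft_torque": the same for the moment, N m; "width": finger opening in m.
Only numpy, scipy, OpenCV 4.12 (cv2) and the standard library are available. Lean on these libraries where they do the work, as an engineer would, in place of code of your own. Each camera call takes 0.05 s, during which the arm holds its last target.

## Working session

There is one attempt and no reset: what is moved stays moved. The work goes in short steps, Python scripts to look and compute and a tool call to move; the robot and the scene stay as the last step left them, time stands still between calls to the robot, and variables do not carry over. Pictures are saved under pics/ and viewed, and the job is handed in when it is done.

Besides the shell and the picture viewer there is one more tool, called after ">>>" as a command line: name --argument value ..., lists and objects as JSON in quotes. drive_tool: Moves the arm, as the interface text tells. Its arguments: {"type":"object","properties":{"increments":{"type":"array","items":{"type":"object","properties":{"x":{"type":"number"},"y":{"type":"number"},"z":{"type":"number"},"rx":{"type":"number"},"ry":{"type":"number"},"rz":{"type":"number"},"grip":{"type":"number"}}}},"force":{"type":"number"}},"required":["increments"]}

```bash
mkdir -p pics; python3 - <<'E'
from cell import get_obs, viewer, ticket, spotter, arm
import cv2,numpy as np
for n in ["scene","top","wrist"]:
    im=viewer.get_image(n); cv2.imwrite(f"pics/{n}0.png",im[:,:,::-1])
    m=viewer.camera_model(n); print(n,np.round(m["K"],1).tolist(),np.round(m["extrinsics"],3).tolist())
o=get_obs()
for k,v in o.items(): print(k,np.round(v,3))
print(arm.grip_depth)
E
```

```text
scene [[402.0, 0.0, 258.2], [0.0, 402.0, 191.1], [0.0, 0.0, 1.0]] [[-0.762, 0.367, -0.533, 1.328], [0.647, 0.409, -0.644, 0.901], [-0.019, -0.835, -0.549, 0.955], [0.0, 0.0, 0.0, 1.0]]
top [[498.9, 0.0, 249.7], [0.0, 498.9, 193.1], [0.0, 0.0, 1.0]] [[0.016, -0.978, 0.206, 0.193], [-1.0, -0.015, 0.005, -0.047], [-0.001, -0.206, -0.979, 1.725], [0.0, 0.0, 0.0, 1.0]]
wrist [[345.5, 0.0, 253.0], [0.0, 345.5, 193.6], [0.0, 0.0, 1.0]] [[0.416, 0.875, 0.247, 0.157], [0.909, -0.4, -0.115, 0.507], [-0.002, 0.272, -0.962, 0.373], [0.0, 0.0, 0.0, 1.0]]
time 0.15
joint_positions [ 1.013  0.049  0.098  1.622 -0.     1.443]
qd [ 0.001 -0.003  0.004  0.    -0.001  0.   ]
tau [ 2.0000e-03 -3.3926e+01  3.2042e+01  1.5000e-02 -0.0000e+00  0.0000e+00]
eef_pos [0.219 0.477 0.23 ]
tool_rot [-6.700e-01 -3.069e+00  3.000e-03]
contact_force [-0.279  0.749 -0.612]
ft_torque [ 0.037 -0.012  0.014]
width 0.085
0.0187
```

View pics/scene0.png

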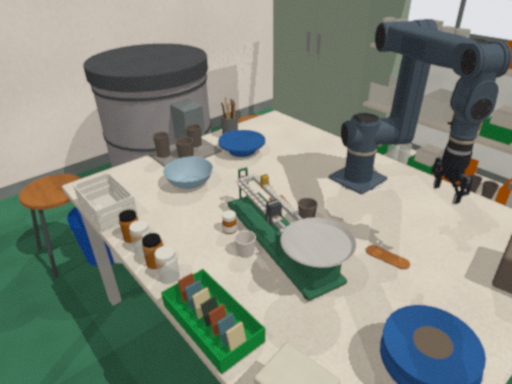

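View pics/top0.png

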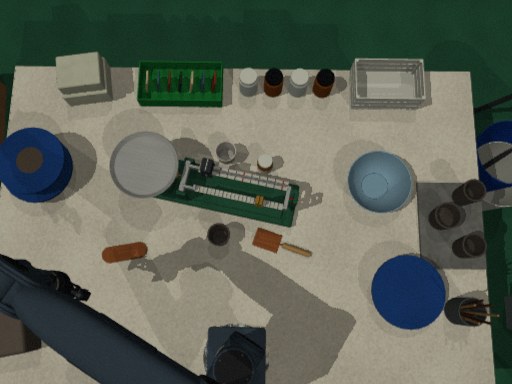

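View pics/wrist0.png

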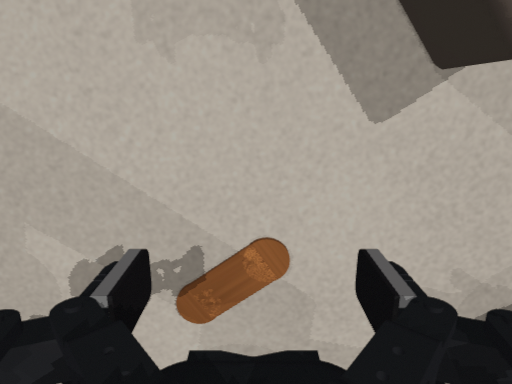

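The top view shows the pan at (145,165), the big poise near (207,167), the small brass poise near (259,201) and the beaker at (218,234). Next I'll localise them more finely.

```bash
cat > h.py <<'E'
import numpy as np,cv2
from cell import get_obs, viewer, ticket, spotter, arm
def ray(m,uv,z):
    K=np.array(m["K"]);E=np.array(m["extrinsics"])
    d=E[:3,:3]@np.linalg.solve(K,[uv[0],uv[1],1]);c=E[:3,3]
    return c+d*(z-c[2])/d[2]
def proj(m,p):
    K=np.array(m["K"]);E=np.array(m["extrinsics"])
    q=E[:3,:3].T@(np.array(p)-E[:3,3]);q=K@q;return q[:2]/q[2]
E
python3 - <<'E'
from h import *
im=viewer.get_image("top");m=viewer.camera_model("top")
c=im[140:245,100:330];cv2.imwrite("pics/top_crop.png",cv2.resize(c,None,fx=3.4,fy=3.4,interpolation=cv2.INTER_CUBIC)[:,:,::-1])
for l,z in [("pan",.174),("beam_end",.17),("kilo_poise_top",.19),("five_mark",.148),("gram_poise_top",.18),("clay_beaker",.085),("white_cup",.07),("oxide_jar",.075),("wood_spatula",0),("balance",0.02)]:
    r=spotter.regions_of("top",l)
    for x in r[:2]:
        px=np.argwhere(x["pixels"]); print(l,round(x["confidence"],2),np.round(x["uv"],1),px[:,::-1].min(0),px[:,::-1].max(0),np.round(ray(m,x["uv"],z),4))
E
```

```text
pan 0.64 [190.6 185.2] [109 132] [298 227] [0.5419 0.1492 0.174 ]
pan 0.27 [211.5 168. ] [200 158] [214 177] [0.5995 0.0843 0.174 ]
beam_end 0.7 [191.8 185.4] [109 132] [297 226] [0.5422 0.1458 0.17  ]
kilo_poise_top 0.51 [273.4 242.1] [252 228] [310 256] [ 0.3626 -0.115   0.19  ]
kilo_poise_top 0.47 [206.8 166.7] [200 159] [213 177] [0.5994 0.098  0.19  ]
five_mark 0.62 [195.2 180.8] [109 131] [298 226] [0.5626 0.1381 0.148 ]
gram_poise_top 0.47 [255.4 202.9] [255 195] [263 207] [ 0.4865 -0.058   0.18  ]
clay_beaker 0.85 [217.5 232.1] [207 223] [228 245] [0.4045 0.0652 0.085 ]
clay_beaker 0.36 [195.1 181.3] [109 132] [298 227] [0.5757 0.1458 0.085 ]
white_cup 0.64 [229.2 154.6] [215 141] [235 164] [0.6754 0.0336 0.07  ]
oxide_jar 0.74 [264.1 163.3] [257 154] [272 173] [ 0.6448 -0.0868  0.075 ]
oxide_jar 0.22 [209.2 165.6] [200 159] [213 177] [0.6338 0.1008 0.075 ]
wood_spatula 0.68 [270.5 238.4] [253 229] [309 256] [ 0.3963 -0.1133  0.    ]
balance 0.79 [192.9 183.5] [109 132] [298 226] [0.5828 0.1608 0.02  ]
```

View pics/top_crop.png

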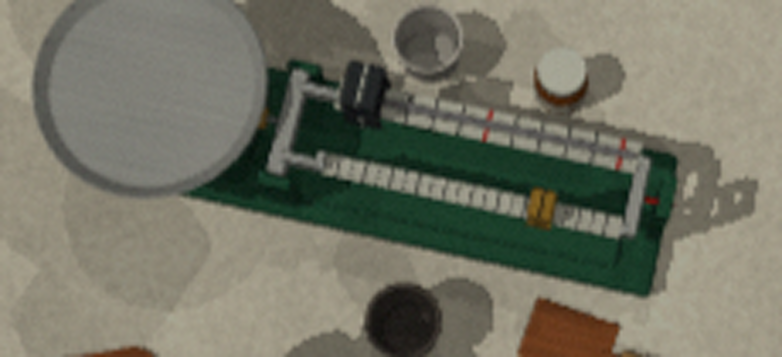

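```bash
python3 - <<'E'
from h import *
m=viewer.camera_model("top")
P=lambda u,v,z:ray(m,((u+.5)/3.4-.5+100,(v+.5)/3.4-.5+140),z)
pts={"pan":(151,81,.174),"five":(489,126,.148),"ten":(622,154,.148),"kilo":(364,84,.2),"gram":(541,206,.186),"baseNE":(677,156,0.02),"baseSE":(648,296,0.02)}
W={k:P(*v) for k,v in pts.items()}
for k in W:print(k,np.round(W[k],4))
d=W["five"]-W["ten"];print("130mm?",np.linalg.norm(d),"yaw",np.arctan2(-d[0],d[1]))
# fit pose: pan(0,.19) five(.035,-.13) ten(.035,-.26)
A=np.array([[0,.19],[.035,-.13],[.035,-.26]]);B=np.array([W[k][:2] for k in("pan","five","ten")])
a=A-A.mean(0);b=B-B.mean(0);th=np.arctan2((a[:,0]*b[:,1]-a[:,1]*b[:,0]).sum(),(a*b).sum())
R=np.array([[np.cos(th),-np.sin(th)],[np.sin(th),np.cos(th)]]);t=B.mean(0)-R@A.mean(0)
print("th",th,"t",t,"res",np.round(B-(A@R.T+t),4).tolist())
for k in W:print(k,"in balance",np.round(R.T@(W[k][:2]-t),4))
for nm,q in {"clay":(.4045,.0652),"cup":(.6754,.0336),"jar":(.6448,-.0868)}.items():print(nm,np.round(R.T@(np.array(q)-t),3))
E
```

```text
pan [0.6113 0.3018 0.174 ]
five [ 0.5787 -0.0184  0.148 ]
ten [ 0.5532 -0.1456  0.148 ]
kilo [0.6044 0.0977 0.2   ]
gram [ 0.494  -0.0685  0.186 ]
baseNE [ 0.5812 -0.2103  0.02  ]
baseSE [ 0.4354 -0.1802  0.02  ]
130mm? 0.12977012634901475 yaw -0.19803085519786767
th -0.20750976707949376 t [0.57193849 0.11598682] res [[0.0002, -0.0001], [-0.0007, 0.0001], [0.0005, 0.0001]]
pan in balance [0.0002 0.1899]
five in balance [ 0.0343 -0.1301]
ten in balance [ 0.0355 -0.2598]
kilo in balance [ 0.0355 -0.0113]
gram in balance [-0.0382 -0.1965]
baseNE in balance [ 0.0762 -0.3174]
baseSE in balance [-0.0726 -0.318 ]
clay [-0.153 -0.084]
cup [ 0.118 -0.059]
jar [ 0.113 -0.183]
```

>>> drive_tool --increments '[{"x": 2.75,"y": -5.5,"rz": -0.169,"grip": 1},{"x": 5.5,"y": -11,"rz": -0.338,"grip": 1},{"x": 8.25,"y": -16.5,"rz": -0.507,"grip": 1},{"x": 11,"y": -22,"z": 1,"rz": -0.676,"grip": 1},{"x": 13.75,"y": -27.5,"z": 1,"rz": -0.845,"grip": 1},{"x": 16.5,"y": -33,"z": 1,"rz": -1.014,"grip": 1},{"x": 19.25,"y": -38.5,"z": 1,"rz": -1.183,"grip": 1},{"x": 22,"y": -44,"z": 1,"rz": -1.351,"grip": 1}]'

```text
$.increments[0]: bad value
```

```bash
python3 - <<'E'
from h import *
o=get_obs();print(o["time"],o["eef_pos"],o["tool_rot"],o["joint_positions"])
im=viewer.get_image("wrist");cv2.imwrite("pics/w1.png",im[:,:,::-1])
E
```

```text
0.7 [0.21878622 0.47724156 0.23135387] [6.69967977e-01 3.06928597e+00 7.21132867e-05] [ 1.01318267e+00  4.79704192e-02  9.92535879e-02  1.62202391e+00
 -1.91891808e-05  1.44300354e+00]
```

View pics/w1.png

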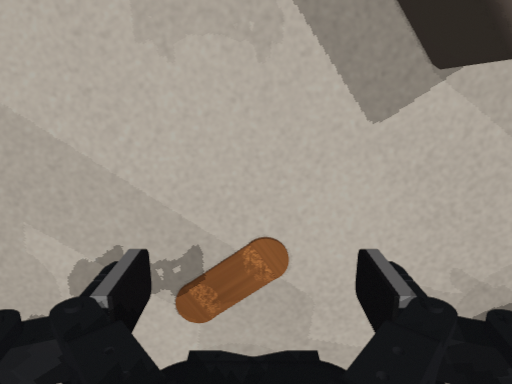

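The call was refused and nothing moved; the rows may need every key, so I'll give them all.

>>> drive_tool --increments '[{"x": 2.75,"y": -5.5,"z": 0,"rx": 0,"ry": 0,"rz": -0.169,"grip": 1},{"x": 5.5,"y": -11,"z": 0,"rx": 0,"ry": 0,"rz": -0.338,"grip": 1},{"x": 8.25,"y": -16.5,"z": 0,"rx": 0,"ry": 0,"rz": -0.507,"grip": 1},{"x": 11,"y": -22,"z": 1,"rx": 0,"ry": 0,"rz": -0.676,"grip": 1},{"x": 13.75,"y": -27.5,"z": 1,"rx": 0,"ry": 0,"rz": -0.845,"grip": 1},{"x": 16.5,"y": -33,"z": 1,"rx": 0,"ry": 0,"rz": -1.014,"grip": 1},{"x": 19.25,"y": -38.5,"z": 1,"rx": 0,"ry": 0,"rz": -1.183,"grip": 1},{"x": 22,"y": -44,"z": 1,"rx": 0,"ry": 0,"rz": -1.351,"grip": 1}]' --force 60

```text
time: 1.75
eef_pos: [0.4395, 0.0353, 0.2417]
tool_rot: [2.447, 1.969, 0.002]
contact_force: [1.1, 0.6, 0.2]
width: 0.0001
```

```bash
python3 - <<'E'
from h import *
o=get_obs();print(o["time"],o["eef_pos"],o["tool_rot"],o["joint_positions"])
im=viewer.get_image("wrist");cv2.imwrite("pics/w2.png",im[:,:,::-1])
E
```

```text
1.75 [0.43951347 0.03530531 0.24167541] [2.44713357e+00 1.96891381e+00 2.04189292e-03] [-7.24178536e-02 -1.68631703e-01 -8.66611230e-02  1.65132557e+00
  3.60241514e-04  1.71412073e+00]
```

View pics/w2.png

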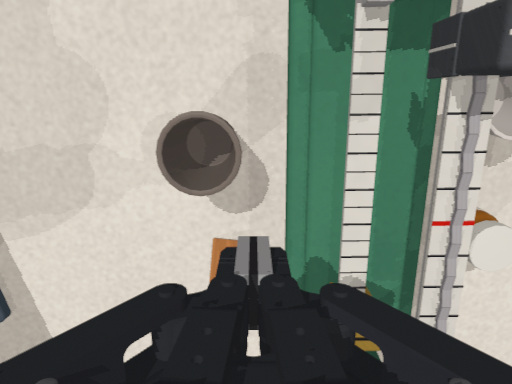

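```bash
python3 - <<'E'
from h import *
m=viewer.camera_model("wrist")
im=cv2.imread("pics/w2.png");cv2.imwrite("pics/w2c.png",cv2.resize(im[0:260,330:512],None,fx=3,fy=2.3,interpolation=cv2.INTER_CUBIC))
th=-.2075;R=np.array([[np.cos(th),-np.sin(th)],[np.sin(th),np.cos(th)]]);t=np.array([.5719,.1160])
for n,u,v,z in [("five",453,223,.148),("kline",440,47,.2),("kline2",460,43,.2),("front lo",355,235,.148),("front hi",375,30,.148),("facebot",430,76,.16),("facetopedge",432,52,.2)]:
    w=ray(m,(u,v),z);print(n,np.round(w,4),np.round(R.T@(w[:2]-t),4))
E
```

```text
five [ 0.581  -0.0236  0.148 ] [ 0.0377 -0.1347]
kline [0.5539 0.0982 0.2   ] [-0.014  -0.0211]
kline2 [0.5636 0.0979 0.2   ] [-0.0044 -0.0195]
front lo [ 0.5101 -0.0167  0.148 ] [-0.0332 -0.1426]
front hi [0.5422 0.1174 0.148 ] [-0.0294 -0.0048]
facebot [0.5675 0.0831 0.16  ] [ 0.0024 -0.0331]
facetopedge [0.5498 0.0968 0.2   ] [-0.0176 -0.0233]
```

View pics/w2c.png

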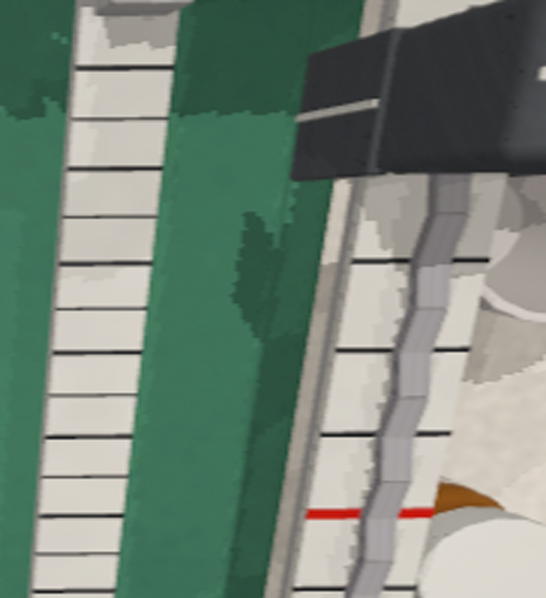

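```bash
python3 - <<'E'
from h import *
m=viewer.camera_model("wrist")
th=-.2075;R=np.array([[np.cos(th),-np.sin(th)],[np.sin(th),np.cos(th)]]);t=np.array([.5719,.1160])
for n,u,v,z in [("topline",510.5,31.5,.2),("five",450,223,.148),("4",330+385/3,435/2.3,.148),("2",330+425/3,260/2.3,.148)]+[("cheekline",440,47,z) for z in(.13,.14,.15,.16)]+[("cheek bot",428,78,.124),("cheek top line",456,44,.157)]:
    w=ray(m,(u,v),z);print(n,np.round(R.T@(w[:2]-t),4))
E
```

```text
topline [ 0.0195 -0.0147]
five [ 0.0355 -0.1346]
4 [ 0.0378 -0.1091]
2 [ 0.039  -0.0566]
cheekline [ 0.0217 -0.0134]
cheekline [ 0.0166 -0.0145]
cheekline [ 0.0115 -0.0156]
cheekline [ 0.0064 -0.0167]
cheek bot [ 0.0189 -0.0331]
cheek top line [ 0.0174 -0.0149]
```

The black lines for 2, 3 and 4 kg are visible and the 5 kg line is at (453,223). The big poise's middle is at balance y ≈ -11 mm, so it may be on the tooth between 0 and 1 kg. The brass poise goes first: over, down behind it, then a slow push.

>>> drive_tool --increments '[{"x": 1.6,"y": -5,"z": 0,"rx": 0,"ry": 0,"rz": 0.008,"grip": 1},{"x": 3.2,"y": -10,"z": 0,"rx": 0,"ry": 0,"rz": 0.008,"grip": 1},{"x": 4.8,"y": -15,"z": 0,"rx": 0,"ry": 0,"rz": 0.008,"grip": 1},{"x": 4.8,"y": -15,"z": -3,"rx": 0,"ry": 0,"rz": 0.008,"grip": 1},{"x": 4.8,"y": -15,"z": -7.4,"rx": 0,"ry": 0,"rz": 0.008,"grip": 1},{"x": 4.8,"y": -15,"z": -7.4,"rx": 0,"ry": 0,"rz": 0.008,"grip": 1},{"x": 5.0,"y": -14,"z": -7.4,"rx": 0,"ry": 0,"rz": 0.008,"grip": 1},{"x": 5.3,"y": -12.6,"z": -7.4,"rx": 0,"ry": 0,"rz": 0.008,"grip": 1}]'

```text
time: 2.8
eef_pos: [0.4937, -0.0885, 0.1704]
tool_rot: [2.431, 1.983, 0.004]
contact_force: [-0.1, -1.6, 0.6]
width: 0.0003
```

```bash
python3 - <<'E'
from h import *
o=get_obs();print(o["time"],o["eef_pos"],o["tool_rot"],o["contact_force"])
th=-.2075;R=np.array([[np.cos(th),-np.sin(th)],[np.sin(th),np.cos(th)]]);t=np.array([.5719,.1160])
print(R.T@(o["eef_pos"][:2]-t))
im=viewer.get_image("wrist");cv2.imwrite("pics/w3.png",im[:,:,::-1])
E
```

```text
2.8 [ 0.49367722 -0.08845991  0.17042662] [2.43057035 1.98321781 0.0044695 ] [-0.11917547 -1.58242287  0.5566152 ]
[-0.03442318 -0.21618904]
```

View pics/w3.png

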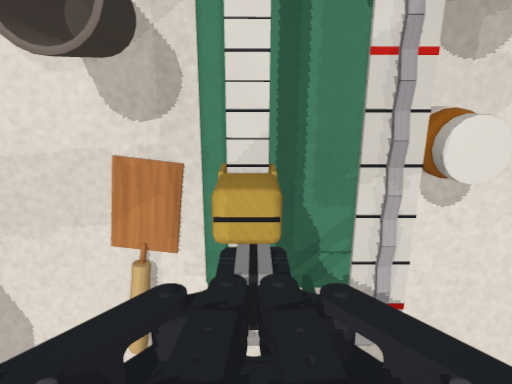

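The finger sits squarely behind the brass poise, whose black line is at (247,219), and I read 1.6 N of contact. I'll push it along the beam.

>>> drive_tool --increments '[{"x": 0.5,"y": 2.4,"z": 0,"rx": 0,"ry": 0,"rz": 0,"grip": 1},{"x": 1.0,"y": 4.9,"z": 0,"rx": 0,"ry": 0,"rz": 0,"grip": 1},{"x": 1.5,"y": 7.4,"z": 0,"rx": 0,"ry": 0,"rz": 0,"grip": 1},{"x": 2.1,"y": 9.9,"z": 0,"rx": 0,"ry": 0,"rz": 0,"grip": 1},{"x": 2.6,"y": 12.4,"z": 0,"rx": 0,"ry": 0,"rz": 0,"grip": 1},{"x": 3.1,"y": 14.6,"z": 0,"rx": 0,"ry": 0,"rz": 0,"grip": 1},{"x": 3.4,"y": 16.2,"z": 0,"rx": 0,"ry": 0,"rz": 0,"grip": 1},{"x": 3.6,"y": 17.2,"z": 0,"rx": 0,"ry": 0,"rz": 0,"grip": 1}]'

```text
time: 3.85
eef_pos: [0.5285, 0.0842, 0.1685]
tool_rot: [2.432, 1.986, 0.002]
contact_force: [0.6, -1.6, 0.8]
width: 0.0001
```

```bash
python3 - <<'E'
from h import *
o=get_obs();print(o["time"],o["eef_pos"],o["contact_force"])
th=-.2075;R=np.array([[np.cos(th),-np.sin(th)],[np.sin(th),np.cos(th)]]);t=np.array([.5719,.1160])
print(R.T@(o["eef_pos"][:2]-t))
im=viewer.get_image("wrist");cv2.imwrite("pics/w4.png",im[:,:,::-1])
E
```

```text
3.85 [0.52853807 0.0842193  0.16846245] [ 0.62468601 -1.55113801  0.77067361]
[-0.03588449 -0.04003215]
```

View pics/w4.png

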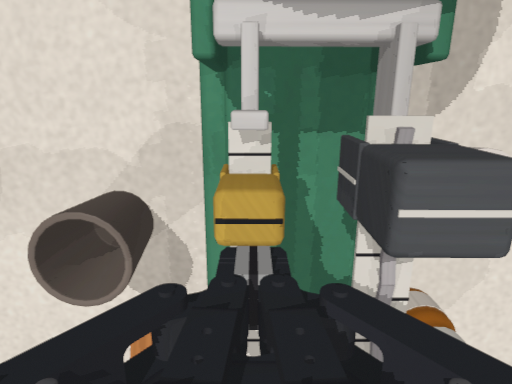

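>>> drive_tool --increments '[{"x": 0.1,"y": 0.4,"z": 0,"rx": 0,"ry": 0,"rz": 0,"grip": 1},{"x": 0.15,"y": 0.7,"z": 0,"rx": 0,"ry": 0,"rz": 0,"grip": 1},{"x": 0.2,"y": 1.0,"z": 0,"rx": 0,"ry": 0,"rz": 0,"grip": 1},{"x": 0.25,"y": 1.2,"z": 0,"rx": 0,"ry": 0,"rz": 0,"grip": 1},{"x": 0.3,"y": 1.4,"z": 0,"rx": 0,"ry": 0,"rz": 0,"grip": 1},{"x": 0.32,"y": 1.55,"z": 0,"rx": 0,"ry": 0,"rz": 0,"grip": 1},{"x": 0.35,"y": 1.7,"z": 0,"rx": 0,"ry": 0,"rz": 0,"grip": 1},{"x": 0.37,"y": 1.8,"z": 0,"rx": 0,"ry": 0,"rz": 0,"grip": 1}]'

```text
time: 4.9
eef_pos: [0.5315, 0.1013, 0.1672]
tool_rot: [-2.434, -1.986, 0.0]
contact_force: [0.1, -0.9, 0.2]
width: 0.0001
```

```bash
python3 - <<'E'
from h import *
o=get_obs();print(o["time"],o["eef_pos"],o["contact_force"])
th=-.2075;R=np.array([[np.cos(th),-np.sin(th)],[np.sin(th),np.cos(th)]]);t=np.array([.5719,.1160])
print(R.T@(o["eef_pos"][:2]-t))
im=viewer.get_image("wrist");cv2.imwrite("pics/w5.png",im[:,:,::-1])
E
```

```text
4.9 [0.53146623 0.10129764 0.16724431] [ 0.14933828 -0.89572788  0.19864775]
[-0.03653754 -0.02271691]
```

View pics/w5.png

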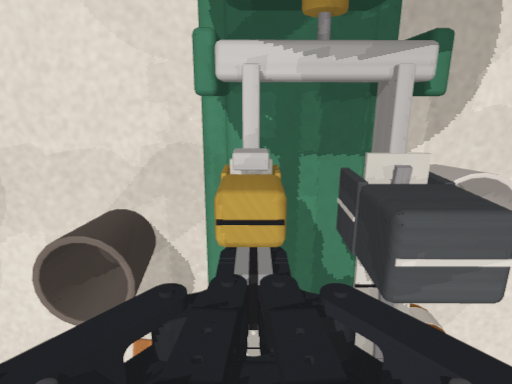

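Nearly there; the force is still only sliding friction. I'll keep creeping on until the stop pushes back.

>>> drive_tool --increments '[{"x": 0.02,"y": 0.1,"z": 0,"rx": 0,"ry": 0,"rz": 0,"grip": 1},{"x": 0.04,"y": 0.2,"z": 0,"rx": 0,"ry": 0,"rz": 0,"grip": 1},{"x": 0.06,"y": 0.3,"z": 0,"rx": 0,"ry": 0,"rz": 0,"grip": 1},{"x": 0.08,"y": 0.35,"z": 0,"rx": 0,"ry": 0,"rz": 0,"grip": 1},{"x": 0.09,"y": 0.4,"z": 0,"rx": 0,"ry": 0,"rz": 0,"grip": 1},{"x": 0.1,"y": 0.45,"z": 0,"rx": 0,"ry": 0,"rz": 0,"grip": 1},{"x": 0.1,"y": 0.5,"z": 0,"rx": 0,"ry": 0,"rz": 0,"grip": 1},{"x": 0.1,"y": 0.5,"z": 0,"rx": 0,"ry": 0,"rz": 0,"grip": 1}]'

```text
time: 5.95
eef_pos: [0.5319, 0.1036, 0.1674]
tool_rot: [2.433, 1.982, -0.007]
contact_force: [-2.0, -8.3, 1.7]
width: -0.0002
```

The force rose to 8.3 N and the finger stopped moving, so the poise is against the stop. I'll back off, rise and check.

>>> drive_tool --increments '[{"x": -0.1,"y": -0.6,"z": 0,"rx": 0,"ry": 0,"rz": 0,"grip": 1},{"x": -0.4,"y": -2.0,"z": 0,"rx": 0,"ry": 0,"rz": 0,"grip": 1},{"x": -0.4,"y": -2.0,"z": 4,"rx": 0,"ry": 0,"rz": 0,"grip": 1},{"x": -0.4,"y": -2.0,"z": 8,"rx": 0,"ry": 0,"rz": 0,"grip": 1},{"x": 3.9,"y": 1.1,"z": 8,"rx": 0,"ry": 0,"rz": 0,"grip": 1},{"x": 8.2,"y": 4.2,"z": 8,"rx": 0,"ry": 0,"rz": 0,"grip": 1},{"x": 8.2,"y": 4.2,"z": 8,"rx": 0,"ry": 0,"rz": 0,"grip": 1},{"x": 8.2,"y": 4.2,"z": 8,"rx": 0,"ry": 0,"rz": 0,"grip": 1}]'

```text
time: 6.95
eef_pos: [0.614, 0.1479, 0.2467]
tool_rot: [-2.433, -1.986, 0.002]
contact_force: [0.7, 0.4, 0.3]
width: 0.0001
```

```bash
python3 - <<'E'
from h import *
o=get_obs();print(o["time"],o["eef_pos"],o["contact_force"])
im=viewer.get_image("top")
c=im[130:245,100:330];cv2.imwrite("pics/top6.png",cv2.resize(c,None,fx=3.4,fy=3.4,interpolation=cv2.INTER_CUBIC)[:,:,::-1])
im=viewer.get_image("scene");c=im[150:300,200:380];cv2.imwrite("pics/sc6.png",cv2.resize(c,None,fx=4,fy=4,interpolation=cv2.INTER_CUBIC)[:,:,::-1])
E
```

```text
6.95 [0.61395139 0.14793027 0.24669729] [0.73478741 0.40632057 0.27391438]
```

View pics/top6.png

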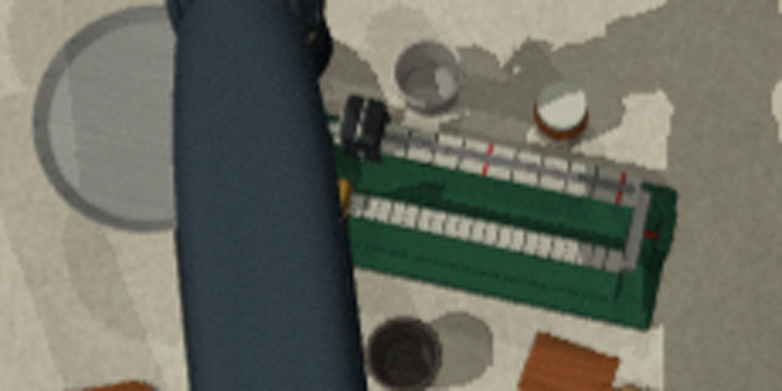

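View pics/sc6.png

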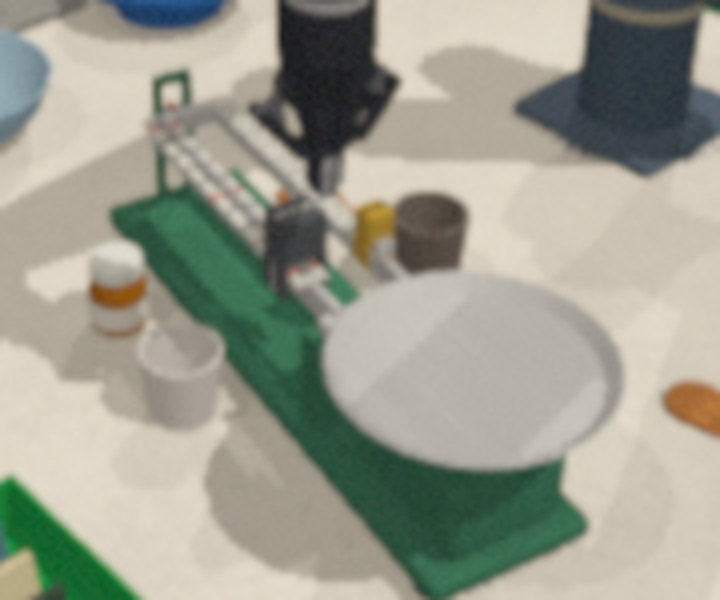

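The scene view shows the brass poise against the stop block and the finger clear of the big poise on its pan side. I'll go down and approach the end face.

>>> drive_tool --increments '[{"x": 0,"y": 0,"z": -3,"rx": 0,"ry": 0,"rz": 0,"grip": 1},{"x": 0,"y": 0,"z": -6,"rx": 0,"ry": 0,"rz": 0,"grip": 1},{"x": 0,"y": 0,"z": -7.5,"rx": 0,"ry": 0,"rz": 0,"grip": 1},{"x": 0,"y": 0,"z": -7.5,"rx": 0,"ry": 0,"rz": 0,"grip": 1},{"x": -0.1,"y": -0.5,"z": -7.5,"rx": 0,"ry": 0,"rz": 0,"grip": 1},{"x": -0.2,"y": -1.0,"z": -7.5,"rx": 0,"ry": 0,"rz": 0,"grip": 1},{"x": -0.25,"y": -1.2,"z": -7.5,"rx": 0,"ry": 0,"rz": 0,"grip": 1},{"x": -0.25,"y": -1.2,"z": -7.5,"rx": 0,"ry": 0,"rz": 0,"grip": 1}]'

```text
time: 8.05
eef_pos: [0.6122, 0.136, 0.1728]
tool_rot: [2.434, 1.985, 0.001]
contact_force: [-0.1, 0.3, 0.0]
width: -0.0
```

```bash
python3 - <<'E'
from h import *
o=get_obs();print(o["time"],o["eef_pos"],o["contact_force"])
th=-.2075;R=np.array([[np.cos(th),-np.sin(th)],[np.sin(th),np.cos(th)]]);t=np.array([.5719,.1160])
print(R.T@(o["eef_pos"][:2]-t))
im=viewer.get_image("wrist");cv2.imwrite("pics/w7.png",im[:,:,::-1])
im=viewer.get_image("scene");c=im[150:300,200:380];cv2.imwrite("pics/sc7.png",cv2.resize(c,None,fx=4,fy=4,interpolation=cv2.INTER_CUBIC)[:,:,::-1])
E
```

```text
8.05 [0.61222928 0.13598167 0.17279157] [-0.10708802  0.27168188  0.02936248]
[0.03534767 0.02786145]
```

View pics/w7.png

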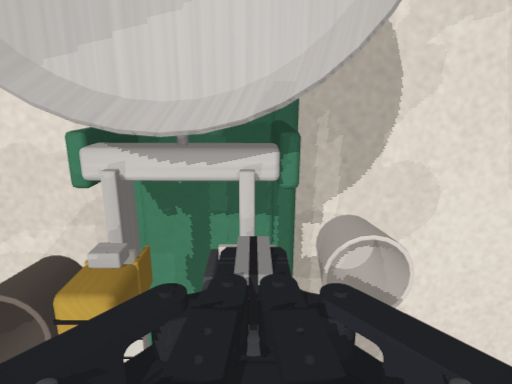

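View pics/sc7.png

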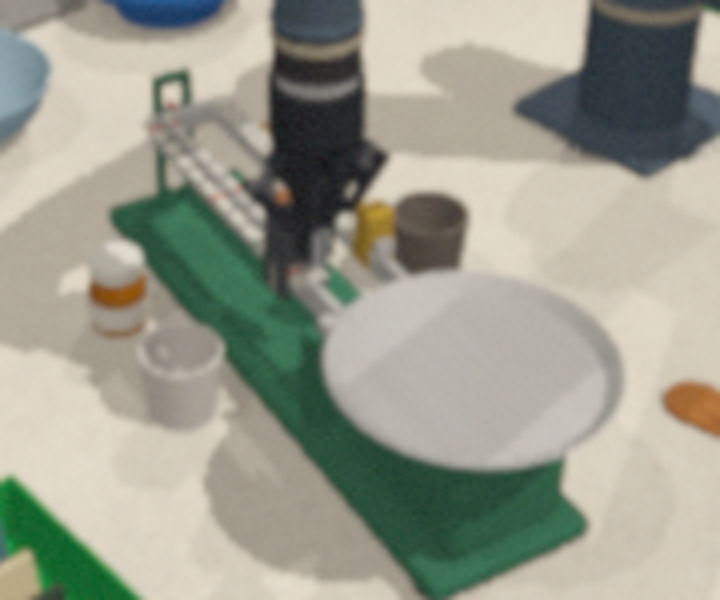

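The brass poise touches the stop with no gap, and the finger is centred on the rear beam behind the big poise. I'll start a slow push.

>>> drive_tool --increments '[{"x": -0.06,"y": -0.3,"z": 0,"rx": 0,"ry": 0,"rz": 0,"grip": 1},{"x": -0.12,"y": -0.6,"z": 0,"rx": 0,"ry": 0,"rz": 0,"grip": 1},{"x": -0.19,"y": -0.9,"z": 0,"rx": 0,"ry": 0,"rz": 0,"grip": 1},{"x": -0.25,"y": -1.2,"z": 0,"rx": 0,"ry": 0,"rz": 0,"grip": 1},{"x": -0.31,"y": -1.5,"z": 0,"rx": 0,"ry": 0,"rz": 0,"grip": 1},{"x": -0.38,"y": -1.8,"z": 0,"rx": 0,"ry": 0,"rz": 0,"grip": 1},{"x": -0.44,"y": -2.1,"z": 0,"rx": 0,"ry": 0,"rz": 0,"grip": 1},{"x": -0.5,"y": -2.4,"z": 0,"rx": 0,"ry": 0,"rz": 0,"grip": 1}]'

```text
time: 9.15
eef_pos: [0.6072, 0.1134, 0.1726]
tool_rot: [-2.432, -1.985, -0.004]
contact_force: [0.6, 4.1, 1.7]
width: 0.0001
```

```bash
cat > s.py <<'E'
from h import *
import sys
o=get_obs();print(o["time"],o["eef_pos"],o["contact_force"])
th=-.2075;R=np.array([[np.cos(th),-np.sin(th)],[np.sin(th),np.cos(th)]]);t=np.array([.5719,.1160])
print(R.T@(o["eef_pos"][:2]-t))
im=viewer.get_image("top")
c=im[130:245,150:330];cv2.imwrite(f"pics/{sys.argv[1]}.png",cv2.resize(c,None,fx=4,fy=4,interpolation=cv2.INTER_CUBIC)[:,:,::-1])
E
python3 s.py t8
```

```text
9.15 [0.60722221 0.11335848 0.17260836] [0.57366677 4.08053219 1.65705024]
[0.0351087  0.00469202]
```

View pics/t8.png

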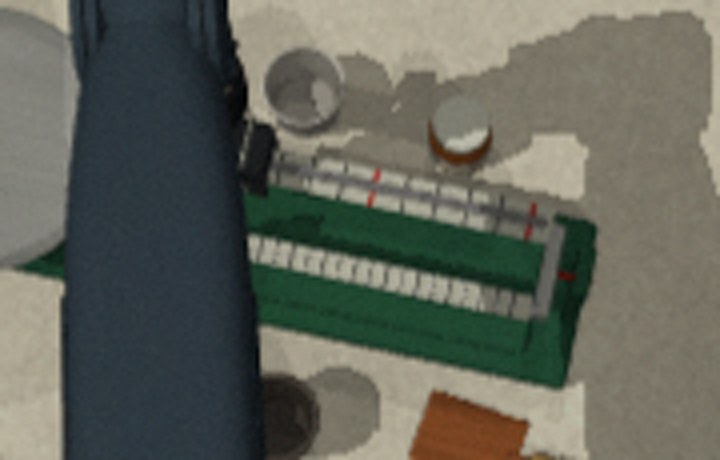

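>>> drive_tool --increments '[{"x": -0.06,"y": -0.3,"z": 0,"rx": 0,"ry": 0,"rz": 0,"grip": 1},{"x": -0.12,"y": -0.6,"z": 0,"rx": 0,"ry": 0,"rz": 0,"grip": 1},{"x": -0.19,"y": -0.9,"z": 0,"rx": 0,"ry": 0,"rz": 0,"grip": 1},{"x": -0.25,"y": -1.2,"z": 0,"rx": 0,"ry": 0,"rz": 0,"grip": 1},{"x": -0.31,"y": -1.5,"z": 0,"rx": 0,"ry": 0,"rz": 0,"grip": 1},{"x": -0.38,"y": -1.8,"z": 0,"rx": 0,"ry": 0,"rz": 0,"grip": 1},{"x": -0.44,"y": -2.1,"z": 0,"rx": 0,"ry": 0,"rz": 0,"grip": 1},{"x": -0.52,"y": -2.5,"z": 0,"rx": 0,"ry": 0,"rz": 0,"grip": 1}]'

```text
time: 10.2
eef_pos: [0.6019, 0.088, 0.1724]
tool_rot: [-2.432, -1.986, -0.003]
contact_force: [0.3, 4.7, 1.8]
width: 0.0002
```

```bash
python3 s.py t9
```

```text
10.2 [0.60187872 0.08799416 0.17239668] [0.28253043 4.71160475 1.75932821]
[ 0.03510525 -0.02122904]
```

View pics/t9.png

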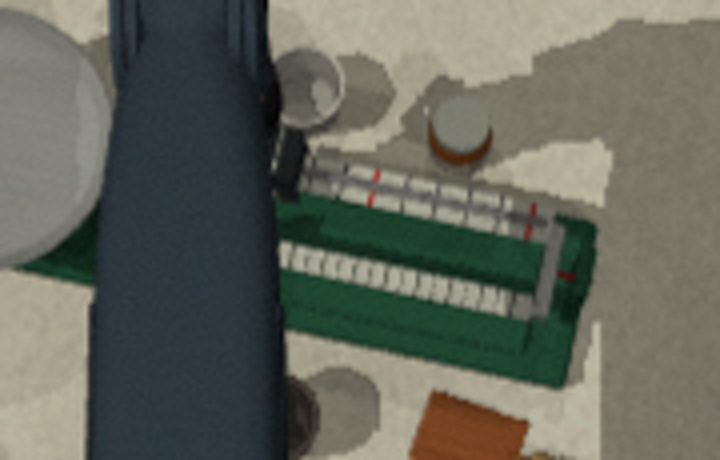

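```bash
python3 - <<'E'
from h import *
m=viewer.camera_model("top")
th=-.2075;R=np.array([[np.cos(th),-np.sin(th)],[np.sin(th),np.cos(th)]]);t=np.array([.5719,.1160])
for u,v,n in [(308,140,'t9a'),(300,197,'t9b'),(277,134,'t8a'),(268,193,'t8b')]:
  for z in (.2,.16):
    w=ray(m,((u+.5)/4-.5+150,(v+.5)/4-.5+130),z);print(n,z,np.round(R.T@(w[:2]-t),4))
E
```

```text
t9a 0.2 [ 0.0486 -0.0729]
t9a 0.16 [ 0.0587 -0.0686]
t9b 0.2 [ 0.0021 -0.0774]
t9b 0.16 [ 0.0111 -0.0732]
t8a 0.2 [ 0.048  -0.0478]
t8a 0.16 [ 0.0581 -0.0429]
t8b 0.2 [-0.0003 -0.0522]
t8b 0.16 [ 0.0086 -0.0473]
```

By image and force the big poise is now just starting out of the 2 kg notch (y ≈ -53 mm). The repeat distance matches the 26 mm pitch. Two more identical pushes.

>>> drive_tool --increments '[{"x": -0.06,"y": -0.3,"z": 0,"rx": 0,"ry": 0,"rz": 0,"grip": 1},{"x": -0.12,"y": -0.6,"z": 0,"rx": 0,"ry": 0,"rz": 0,"grip": 1},{"x": -0.19,"y": -0.9,"z": 0,"rx": 0,"ry": 0,"rz": 0,"grip": 1},{"x": -0.25,"y": -1.2,"z": 0,"rx": 0,"ry": 0,"rz": 0,"grip": 1},{"x": -0.31,"y": -1.5,"z": 0,"rx": 0,"ry": 0,"rz": 0,"grip": 1},{"x": -0.38,"y": -1.8,"z": 0,"rx": 0,"ry": 0,"rz": 0,"grip": 1},{"x": -0.44,"y": -2.1,"z": 0,"rx": 0,"ry": 0,"rz": 0,"grip": 1},{"x": -0.54,"y": -2.5,"z": 0,"rx": 0,"ry": 0,"rz": 0,"grip": 1}]'

```text
time: 11.25
eef_pos: [0.5965, 0.0627, 0.1723]
tool_rot: [-2.433, -1.986, -0.002]
contact_force: [1.0, 4.5, -0.1]
width: -0.0001
```

>>> drive_tool --increments '[{"x": -0.06,"y": -0.3,"z": 0,"rx": 0,"ry": 0,"rz": 0,"grip": 1},{"x": -0.12,"y": -0.6,"z": 0,"rx": 0,"ry": 0,"rz": 0,"grip": 1},{"x": -0.19,"y": -0.9,"z": 0,"rx": 0,"ry": 0,"rz": 0,"grip": 1},{"x": -0.25,"y": -1.2,"z": 0,"rx": 0,"ry": 0,"rz": 0,"grip": 1},{"x": -0.31,"y": -1.5,"z": 0,"rx": 0,"ry": 0,"rz": 0,"grip": 1},{"x": -0.38,"y": -1.8,"z": 0,"rx": 0,"ry": 0,"rz": 0,"grip": 1},{"x": -0.44,"y": -2.1,"z": 0,"rx": 0,"ry": 0,"rz": 0,"grip": 1},{"x": -0.54,"y": -2.5,"z": 0,"rx": 0,"ry": 0,"rz": 0,"grip": 1}]'

```text
time: 12.25
eef_pos: [0.591, 0.0374, 0.1722]
tool_rot: [-2.433, -1.986, -0.001]
contact_force: [2.0, 4.2, 1.0]
width: 0.0
```

```bash
python3 s.py t10
```

```text
12.25 [0.5909898  0.03744229 0.17224227] [1.98433329 4.23251082 0.97768928]
[ 0.03486431 -0.0729398 ]
```

View pics/t10.png

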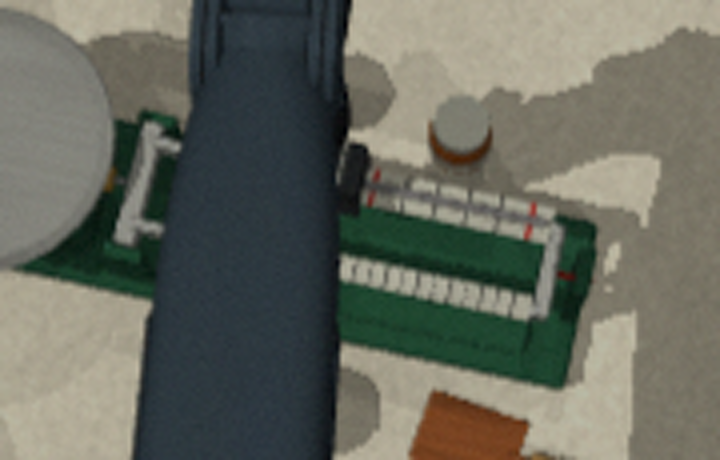

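The poise's front edge is just short of the 5 kg line at (375,187), so it is just leaving the 4 kg notch. Final tooth: about 19 mm, slowing.

>>> drive_tool --increments '[{"x": -0.06,"y": -0.3,"z": 0,"rx": 0,"ry": 0,"rz": 0,"grip": 1},{"x": -0.12,"y": -0.6,"z": 0,"rx": 0,"ry": 0,"rz": 0,"grip": 1},{"x": -0.19,"y": -0.9,"z": 0,"rx": 0,"ry": 0,"rz": 0,"grip": 1},{"x": -0.25,"y": -1.2,"z": 0,"rx": 0,"ry": 0,"rz": 0,"grip": 1},{"x": -0.3,"y": -1.4,"z": 0,"rx": 0,"ry": 0,"rz": 0,"grip": 1},{"x": -0.33,"y": -1.6,"z": 0,"rx": 0,"ry": 0,"rz": 0,"grip": 1},{"x": -0.37,"y": -1.75,"z": 0,"rx": 0,"ry": 0,"rz": 0,"grip": 1},{"x": -0.4,"y": -1.85,"z": 0,"rx": 0,"ry": 0,"rz": 0,"grip": 1}]'

```text
time: 13.3
eef_pos: [0.5869, 0.0185, 0.1722]
tool_rot: [2.434, 1.986, -0.001]
contact_force: [0.0, 0.9, 0.5]
width: 0.0
```

```bash
python3 s.py t11
```

```text
13.3 [0.5868611  0.01848439 0.17217914] [0.04359822 0.89496555 0.45925819]
[ 0.03472976 -0.0923416 ]
```

View pics/t11.png

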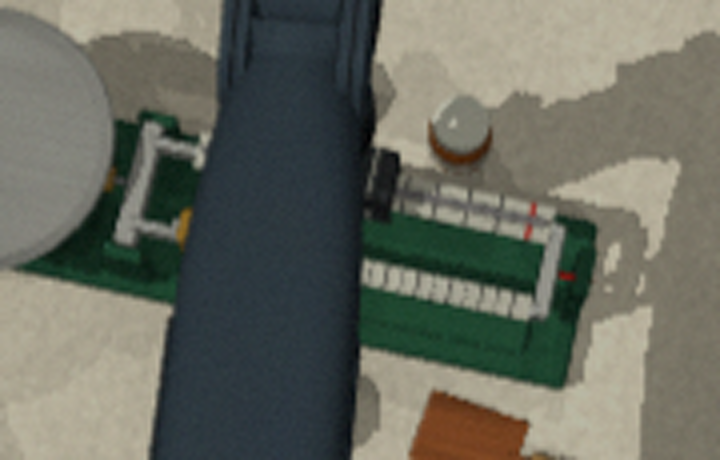

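The force dipped to about 1 N as the poise ran into the next notch. I'll back off, rise and inspect.

>>> drive_tool --increments '[{"x": 0.2,"y": 1.0,"z": 0,"rx": 0,"ry": 0,"rz": 0,"grip": 1},{"x": 0.4,"y": 2.0,"z": 0,"rx": 0,"ry": 0,"rz": 0,"grip": 1},{"x": 0.4,"y": 2.0,"z": 5,"rx": 0,"ry": 0,"rz": 0,"grip": 1},{"x": 0.4,"y": 2.0,"z": 10,"rx": 0,"ry": 0,"rz": 0,"grip": 1},{"x": -3.6,"y": 0,"z": 13,"rx": 0,"ry": 0,"rz": 0,"grip": 1},{"x": -8,"y": -2,"z": 16,"rx": 0,"ry": 0,"rz": 0,"grip": 1},{"x": -12,"y": -4,"z": 18,"rx": 0,"ry": 0,"rz": 0,"grip": 1},{"x": -12,"y": -4,"z": 18,"rx": 0,"ry": 0,"rz": 0,"grip": 1}]'

```text
time: 14.35
eef_pos: [0.4662, -0.0215, 0.3561]
tool_rot: [2.431, 1.981, 0.007]
contact_force: [0.2, -0.4, -0.1]
width: -0.0001
```

```bash
python3 s.py t12; python3 - <<'E'
from h import *
im=viewer.get_image("wrist");cv2.imwrite("pics/w12.png",im[:,:,::-1])
np.save("w12m.npy",viewer.camera_model("wrist"),allow_pickle=True)
E
```

```text
14.35 [ 0.46615566 -0.02147204  0.35614209] [ 0.235913   -0.36371275 -0.05991597]
[-0.07515483 -0.15630796]
```

View pics/t12.png

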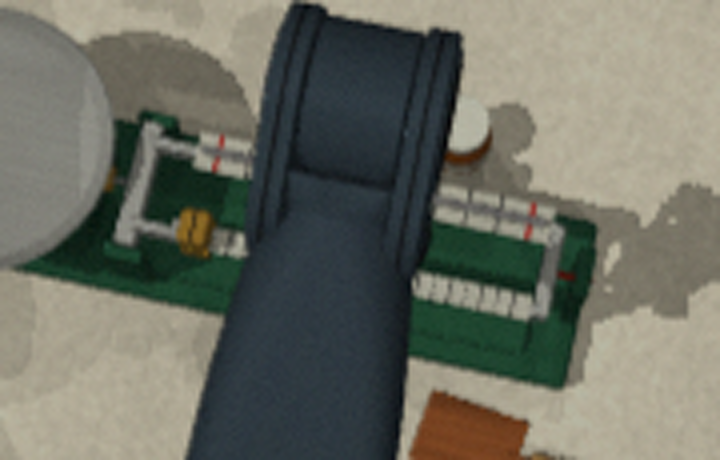

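View pics/w12.png

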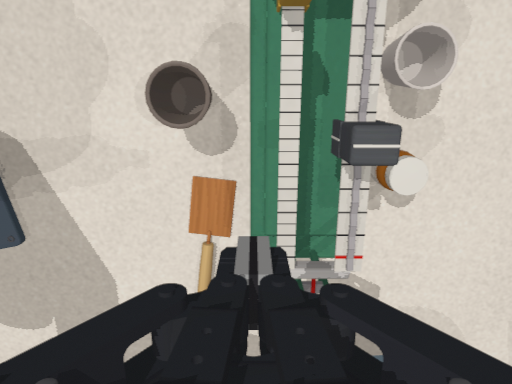

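```bash
python3 - <<'E'
from h import *
m=np.load("w12m.npy",allow_pickle=True).item()
th=-.2075;R=np.array([[np.cos(th),-np.sin(th)],[np.sin(th),np.cos(th)]]);t=np.array([.5719,.1160])
for n,u,v,z in [("kline",377,146.5,.2),("ten",349,257,.148)]:
    w=ray(m,(u,v),z);print(n,np.round(R.T@(w[:2]-t),4))
im=cv2.imread("pics/w12.png");cv2.imwrite("pics/w12c.png",cv2.resize(im[0:275,270:420],None,fx=3.5,fy=2.1,interpolation=cv2.INTER_CUBIC))
m=viewer.camera_model("top")
for u,v in [(195,231)]:
    w=ray(m,((u+.5)/4-.5+150,(v+.5)/4-.5+130),.186);print("gram",np.round(R.T@(w[:2]-t),4))
E
```

```text
kline [ 0.0328 -0.1261]
ten [ 0.0335 -0.2554]
gram [-0.0399 -0.0015]
```

View pics/w12c.png

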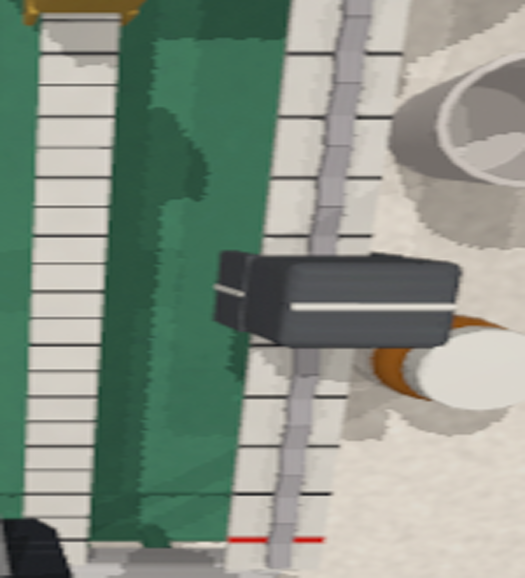

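The white line is 129 mm from the 10 kg red line, and the 5 kg line is hidden under the poise, so it is in the 5 kg notch. One last look at the brass poise before handing in.

>>> drive_tool --increments '[{"x": 0,"y": 2,"z": 0,"rx": 0,"ry": 0,"rz": 0,"grip": 1},{"x": 0,"y": 4,"z": 0,"rx": 0,"ry": 0,"rz": 0,"grip": 1},{"x": 0,"y": 6,"z": -2,"rx": 0,"ry": 0,"rz": 0,"grip": 1},{"x": 0,"y": 8,"z": -4,"rx": 0,"ry": 0,"rz": 0,"grip": 1},{"x": 0,"y": 9,"z": -5,"rx": 0,"ry": 0,"rz": 0,"grip": 1},{"x": 0,"y": 9,"z": -5,"rx": 0,"ry": 0,"rz": 0,"grip": 1},{"x": 0,"y": 9,"z": -5,"rx": 0,"ry": 0,"rz": 0,"grip": 1},{"x": 0,"y": 9,"z": -5,"rx": 0,"ry": 0,"rz": 0,"grip": 1}]'

```text
time: 15.45
eef_pos: [0.4675, 0.0682, 0.3032]
tool_rot: [2.434, 1.984, 0.002]
contact_force: [0.9, -0.3, 0.5]
width: -0.0003
```

```bash
python3 - <<'E'
from h import *
im=viewer.get_image("wrist");cv2.imwrite("pics/w13.png",cv2.resize(im,None,fx=1.5,fy=1.5)[:,:,::-1])
E
```

```text
(no output)
```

View pics/w13.png

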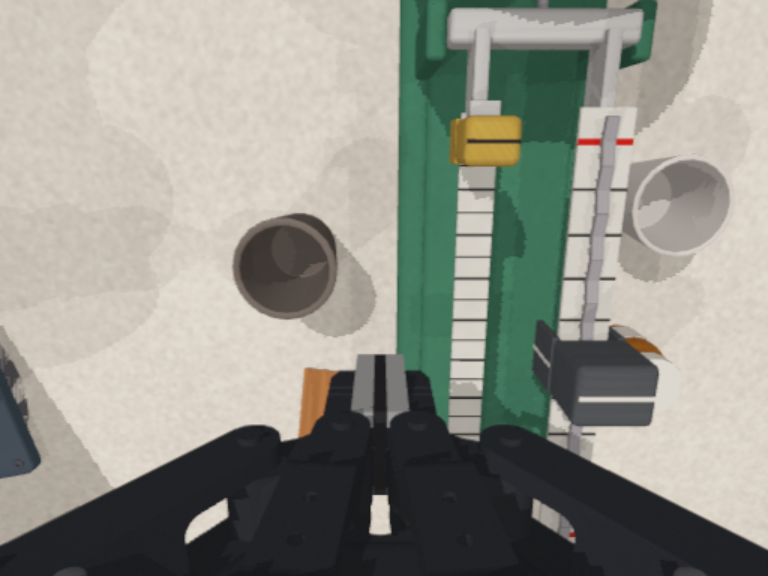

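The brass poise at (485,140) is against its stop at (484,107). The big poise sits beyond the four black lines for 1 to 4 kg, so it is at 5 kg. The beaker and cup have not moved.

```bash
python3 -c "
from cell import ticket
print(ticket.finish_job())"
```

```text
the job is handed in; nothing more can be done
None
```

The balance is set for 5 kg and the job is handed in, at about 15.5 s of the 54 s allowed.

- **Brass poise:** I pushed it home first with the shut fingertip. The force rose from about 1 N of sliding friction to 8 N at the stop and the finger halted. Later pictures show it touching the stop with no gap.
- **Steel poise:** it started on or near the tooth between 0 and 1 kg. I pushed it notch by notch at about 26 mm/s and never lifted it. After the last tooth the push fell from about 4 N to 1 N. Its white line measures 129 mm from the 10 kg line (130 expected), with the 1 to 4 kg lines showing behind it and the 5 kg line hidden under it.
- **Surroundings:** the finger touched nothing but the two poises. The beaker, cup, jar and spatula look unmoved; I did not look closely at the rib and bowl, which were far from where I worked.

**Checks that disagreed:**
- The wrist camera and the contact positions differed from my top-camera fit by 2 to 5 mm, so I relied on force and relative measurements.
- The last top view read the brass poise 1.5 mm off zero along the beam, which is within calibration error.
- My first move call was refused because some keys were missing; nothing moved.

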